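# Slacken the band saw blade and lock the tensioner

### The job

The blade of this band saw is to be changed: wind its tension off by turning the small crank anticlockwise (seen from above) until the stiff resistance suddenly drops away, and stop there, within about half a turn, without ever forcing the crank, because a little further on it comes up solid. Only then throw the black-balled lock lever beside it fully over, away from the side it leans to, and let go, leaving the tools on the bench where they are.

Things in the scene. Friction and masses are not known exactly. Their poses are not given: they have to be found in the camera images.
- saw: Bow of a grey band saw lying flat, fixed to the bench. Origin on the bench under the middle of its gearbox, a box 170 (x) x 300 (y) x 85 mm high. x points to the two round wheel cases behind it (105 mm radius, 112 mm high), y along the gearbox towards the lock lever. On the box's top: the crank's axis at (0, -60 mm), the lock lever's pivot at (0, +95 mm).
- crank_axis (a point): Point on the crank's vertical axis, 117 mm above the bench, level with the foot of the knob. Flat steel crank arm on a 48 mm collar, starting at any angle. Anticlockwise from above (+z) takes tension off. Turned clockwise it runs light a little way to a stop, which takes no tension off. It stays where it is left; from 15 N at the knob it is being forced.
- knob_mid (a point): Middle of the crank's upright black knob: a cylinder 24 mm in diameter and 50 mm tall (117 to 167 mm above the bench), 55 mm from the crank's axis, turning freely on its own upright pin, so it can be held firmly from above while it is led round in a circle.
- brake: Hidden spring brake in the gearbox; origin under the box's middle, 40 mm above the bench. It drags for 1 to 2.8 turns of the crank, different every time (about 7 N at the knob); then within a tenth of a turn it drops clear and the crank runs light (1 to 2 N) for about two thirds of a turn; after that it catches again and soon comes up solid.
- lock (a joint): Angle of the lock lever, rad: 0 leaning forward 0.5 rad (towards the saw's -x), 1.0 thrown fully over against its stop, leaning 0.5 rad towards the saw's +x. It stays where it is left and moves with about 1 N at the ball. It pivots about a level axis along the saw's y, 107 mm above the bench.
- lock_tip (a point): Centre of the black ball, 26 mm in diameter, on the lock lever's end, 75 mm from its pivot.
- spanner: Loose steel spanner lying on the bench.
- oiler: White plastic oil bottle, 56 mm in diameter, 140 mm tall, standing on the bench.
- square: Loose steel engineer's square lying on the bench, 90 x 150 mm, 22 mm high.

How it is judged:
By the outcome, as a careful person would: the job done as asked, in the order asked, and still so for the second after the job is handed in, with the robot touching nothing.
It also fails if it takes over 72 s, if anything falls off the work surface, if the arm or the gripper's body presses on something with over 40 N, if the wrist force passes 120 N, or if a joint passes its speed limit or range.

### The arm

A 6-joint arm with a two-finger parallel gripper is mounted at the origin on the work surface. World frame = base frame: x ahead of the robot, y to its left, z up, the work surface at z = 0. Lengths are in m, angles in rad, forces in N, time in s.
With the tool pointing down it reaches from about 0.2 to 0.875 m from the base axis. Payload 3.4 kg.
Tool frame: the origin (TCP) lies between the finger pads; the fingertips stand manip.tips_ahead ahead of it and the grasp point (between the pads) lies 2 mm behind it (manip.tips_ahead is the distance from the TCP to the fingertips, in m); z points along the fingers, y is the line along which they close (so a half turn about z gives the same grasp; the last joint's range is limited). The gripper opens to 94 mm and grips with 3 to 60 N. Pads are 16 mm wide; open, the fingers measure 119 mm over their backs; the gripper's body (75 mm by 177 mm) begins 78 mm behind the grasp point.
Start: joints at [1.059, 0.276, 1.505, -0, 1.361, -0.121], TCP at [0.219, 0.532, 0.222] pointing down, gripper open.
Joint ranges: [-2.89, 2.89], [-0.75, 2.08], [0.22, 2.7], [-1.18, 4.32], [0.11, 2.71], [-2.7, 2.7]. Speed limits (rad/s): [2.57, 2.57, 3.14, 3.14, 3.14, 3.14].

### API

Orientations are given as a unit quaternion [x, y, z, w].
In Python, from cell import telemetry, viewer, manip gives the robot as it stands. The module is installed in compiled form; this text tells all that it offers.
- The arm moves only by the tool arm_command, never from a script. Its argument "plan" is a list of rows, each an object with "delta_pos": the shift along the tool's x, y, z normalised to -1 to 1, where 1 is 40 cm, a list of three; "dr": the turn, a rotation vector about the tool's x, y, z normalised to -1 to 1, where 1 is pi/4 rad, a list of three; "jaw": the opening, from 0 (shut) to 1 (fully open). A call has 1 to 10 rows; each row shifts and turns the commanded pose from where the row before left it, along the tool's axes as they then stand; what a row does not reach is not made up. A row lasts 1/10 s, in which the tool goes at most 50 mm and 8.59 degrees, less where a joint would pass 70% of its speed; a pose out of reach is approached as far as the arm can. A call with a number of a shift or a turn outside -1 to 1 is refused whole. A call with a gripper value outside its range is refused whole. The fingers move at their own pace and stop on an object; "squeeze" is the grip in N (left out, the last holds). Time passes only in rows, so rows that do not move let the fingers close. It gives the time, the measured TCP pose, the force, the opening and the grip force at its end, in the units of the state.
- telemetry.read_state(): the state, without advancing time (a new reading comes with each control period).
- viewer.grab_frame(name): name is "scene" or "top" or "wrist"; returns a dict with "image" (420x560x3 uint8, blue, green, red), "mtx" (3x3 intrinsics, pixels), "k1" (the pictures are not rectified: a ray, as slopes to the right and down, at radius r is drawn at 1 + k1 r^2 times it, then the intrinsics apply), "view" (4x4, takes a point from world to camera coordinates). Camera axes: x right, y down, z forward; pixel columns grow to the right and rows downward; lengths in m; the calibration is good to about 2 mm. A picture is of the moment at which its call begins. There is no depth.
- manip.close_job(): hands the job in; it is judged then, once.
Trained networks look in the newest picture that a camera, given by its name, has taken for a name from the list of things; names that differ only in an ending like _2 or _b are one class to them, and where a whole thing is asked for, a point or a joint stands for the part that bears it (a point fixed in the world has none). Each returns a list of dicts, best first, with "conf" (0 to 1); they miss things now and then, are a little off and sometimes report something else, mostly with a low value. They report only what shows in the picture. A call takes as long as a camera call.
- viewer.search_frame(camera, thing): "point" ([x, y, z] in m, in the coordinates of the camera as it stood for that picture, good to about 4 mm: the middle of the surface that is visible of it).
The state is a dict: "time_s": time; "joint_pos": joint angles; "qd": joint speeds; "joint_efforts": joint torques, N m; "tool_pos": TCP position; "tool_rot": TCP orientation; "wrist_force": force on the tool from outside, world axes, zero at the start; "moment": the same for the moment, N m; "grip_width": finger opening in m; "gripper_force": force on a finger pad.
Only numpy, scipy, OpenCV 4.12 (cv2) and the standard library are available. Lean on these libraries where they do the work, as an engineer would, in place of code of your own. Each camera call takes 0.05 s, during which the arm holds its last target. There are 200 camera calls.

## Working session

There is one attempt and no reset: what is moved stays moved. The work goes in short steps, Python scripts to look and compute and a tool call to move; the robot and the scene stay as the last step left them, time stands still between calls to the robot, and variables do not carry over. Pictures are saved under pics/ and viewed, at most 10 in all, crops included, and the job is handed in when it is done.

Besides the shell and the picture viewer there is one more tool, called by a JSON object that holds its "api" and its "payload". arm_command: Moves the arm, as the interface text tells. Its arguments: {"type":"object","properties":{"plan":{"type":"array"},"squeeze":{"type":"number"}},"required":["plan"]}

```bash
mkdir -p pics; cat > h.py <<'E'
import numpy as np, cv2
from cell import telemetry, viewer, manip
from scipy.spatial.transform import Rotation as R
def w(f,p):
    V=np.array(f["view"]); return np.linalg.inv(V)[:3]@np.r_[p,1]
def find(cam,names):
    f=viewer.grab_frame(cam)
    for n in names:
        for d in viewer.search_frame(cam,n)[:2]: print(cam,n,round(d["conf"],2),w(f,d["point"]).round(3))
    return f
def ray(f,px,z):
    K=np.array(f["mtx"]);V=np.linalg.inv(np.array(f["view"]))
    u=cv2.undistortPoints(np.array([[px]],float),K,np.array([f["k1"],0,0,0.]))[0,0]
    d=V[:3,:3]@np.r_[u,1];o=V[:3,3];return o+d*(z-o[2])/d[2]
E
python3 - <<'E'
from h import *
print(manip.tips_ahead)
s=telemetry.read_state();print(s)
for c in ("top","scene"):
    f=find(c,["saw","knob_mid","crank_axis","lock_tip","lock","spanner","oiler","square"])
    cv2.imwrite(f"pics/{c}1.png",f["image"])
E
```

```text
0.017
{'time_s': 0.0, 'joint_pos': array([ 1.05900551e+00,  2.76548783e-01,  1.50609625e+00,  4.37814407e-06,
        1.36070339e+00, -1.20985544e-01]), 'qd': array([-0.00100625, -0.00103985, -0.00098578, -0.00050416,  0.00021325,
        0.000173  ]), 'joint_efforts': array([ 8.88774994e-04, -4.04587519e+01, -2.37233555e+01,  7.06036133e-02,
        3.43709439e-02, -1.56249357e-04]), 'tool_pos': array([0.21877052, 0.53118212, 0.22164578]), 'tool_rot': array([ 1.94161898e-01,  9.80969106e-01, -8.33642781e-04, -2.75175065e-04]), 'wrist_force': array([0.22092655, 0.69094947, 0.18232442]), 'moment': array([-0.0141097 , -0.01444357,  0.01180505]), 'gripper_force': 0.0, 'grip_width': 0.09428395865441201}
top saw 0.74 [0.682 0.066 0.094]
top knob_mid 0.58 [0.502 0.009 0.164]
top crank_axis 0.83 [0.544 0.023 0.113]
top lock_tip 0.46 [0.576 0.177 0.184]
top lock 0.56 [0.577 0.178 0.181]
top spanner 0.64 [0.307 0.304 0.008]
top oiler 0.92 [ 0.434 -0.385  0.095]
top square 0.68 [ 0.322 -0.263  0.013]
scene saw 0.74 [0.709 0.057 0.092]
scene knob_mid 0.62 [0.505 0.011 0.159]
scene crank_axis 0.57 [0.545 0.018 0.111]
scene lock_tip 0.45 [0.584 0.179 0.18 ]
scene lock 0.58 [0.584 0.178 0.179]
scene spanner 0.86 [0.303 0.307 0.007]
scene spanner 0.25 [ 0.451 -0.392  0.091]
scene oiler 0.96 [ 0.452 -0.392  0.092]
scene square 0.94 [ 0.339 -0.266  0.01 ]
```

View pics/top1.png

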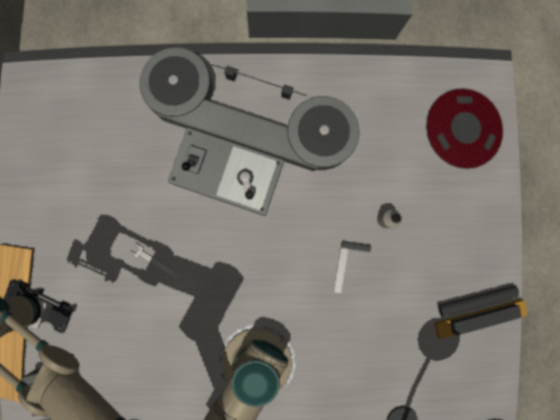

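View pics/scene1.png

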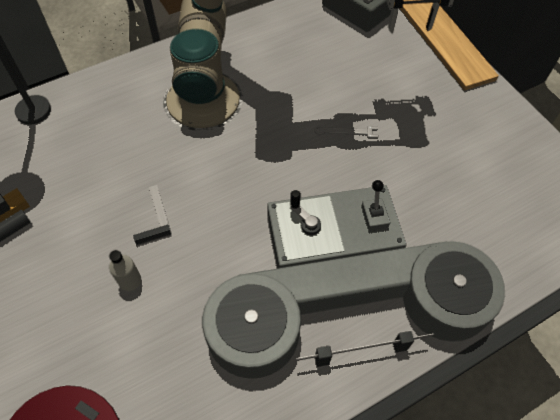

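Both views show the gearbox with the crank knob (top view 249,192, scene 295,200) on the robot's side and the lock lever ball (187,166 / 378,186) at +y. The spanner, square and oiler are well clear. I'll approach and look with the wrist camera.

{"api": "arm_command", "payload": {"plan": [{"delta_pos": [0, 0, -0.06], "dr": [0, 0, -0.166], "jaw": 1}, {"delta_pos": [0, 0, -0.06], "dr": [0, 0, -0.166], "jaw": 1}, {"delta_pos": [0, 0, -0.06], "dr": [0, 0, -0.166], "jaw": 1}, {"delta_pos": [-0.056, -0.106, 0], "dr": [0, 0, 0], "jaw": 1}, {"delta_pos": [-0.056, -0.106, 0], "dr": [0, 0, 0], "jaw": 1}, {"delta_pos": [-0.056, -0.106, 0], "dr": [0, 0, 0], "jaw": 1}, {"delta_pos": [-0.056, -0.106, 0], "dr": [0, 0, 0], "jaw": 1}, {"delta_pos": [-0.056, -0.106, 0], "dr": [0, 0, 0], "jaw": 1}, {"delta_pos": [-0.056, -0.106, 0], "dr": [0, 0, 0], "jaw": 1}, {"delta_pos": [-0.056, -0.106, 0], "dr": [0, 0, 0], "jaw": 1}]}}

```text
time_s: 1.9
tool_pos: [0.3764, 0.2332, 0.2948]
tool_rot: [-0.0, 1.0, 0.0, 0.0]
wrist_force: [0.9, 0.7, 0.1]
grip_width: 0.0941
gripper_force: 0.0
```

{"api": "arm_command", "payload": {"plan": [{"delta_pos": [-0.056, -0.106, 0], "dr": [0, 0, 0], "jaw": 1}, {"delta_pos": [-0.056, -0.106, 0], "dr": [0, 0, 0], "jaw": 1}, {"delta_pos": [-0.056, -0.106, 0], "dr": [0, 0, 0], "jaw": 1}, {"delta_pos": [-0.056, -0.106, 0], "dr": [0, 0, 0], "jaw": 1}, {"delta_pos": [0, 0, 0], "dr": [0, 0, 0], "jaw": 0.6}, {"delta_pos": [0, 0, 0], "dr": [0, 0, 0], "jaw": 0.6}]}}

```text
time_s: 2.5
tool_pos: [0.4657, 0.0645, 0.2942]
tool_rot: [0.001, 1.0, 0.0, -0.0]
wrist_force: [-0.4, 0.4, -0.5]
grip_width: 0.0815
gripper_force: 0.0
```

```bash
python3 - <<'E'
from h import *
s=telemetry.read_state();print(s["time_s"],s["tool_pos"],s["tool_rot"],s["wrist_force"])
print(R.from_quat(s["tool_rot"]).as_matrix().round(3))
f=find("wrist",["knob_mid","crank_axis","lock_tip","lock"])
cv2.imwrite("pics/w1.png",f["image"])
t=viewer.grab_frame("top")
print([ray(t,p,.085).round(3) for p in [(193,130),(283,165),(266,213),(169,182)]])
E
```

```text
2.5 [0.46573454 0.06452668 0.29423443] [ 1.29592157e-03  9.99999012e-01  3.47266508e-04 -4.18390809e-04] [-0.44140183  0.38247548 -0.47059112]
[[-1.     0.003 -0.001]
 [ 0.003  1.     0.001]
 [ 0.001  0.001 -1.   ]]
wrist knob_mid 0.74 [0.496 0.017 0.168]
wrist lock 0.21 [0.309 0.308 0.01 ]
[array([0.695, 0.18 , 0.085]), array([ 0.591, -0.081,  0.085]), array([ 0.454, -0.031,  0.085]), array([0.543, 0.248, 0.085])]
```

View pics/w1.png

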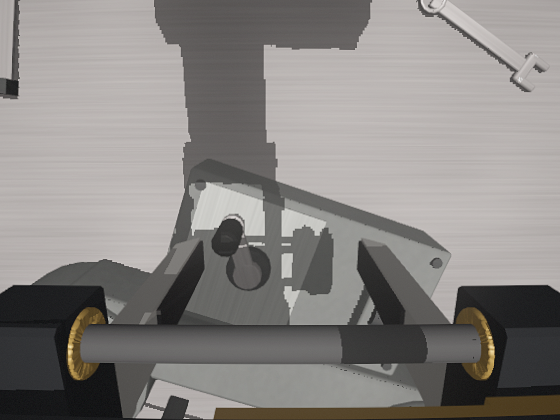

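```bash
python3 - <<'E'
from h import *
f=viewer.grab_frame("wrist")
print("cam",np.linalg.inv(f["view"])[:3,3].round(3))
print("collar",ray(f,(248,268),.115).round(4),[ray(f,p,.115).round(4) for p in [(227,268),(270,268)]])
for p in [(228,237),(226,245),(232,222)]: print(p,ray(f,p,.167).round(4),ray(f,p,.117).round(4))
print("corners",ray(f,(200,184),.085),ray(f,(437,263),.085))
im=f["image"][190:310,180:320]
cv2.imwrite("pics/w2.png",cv2.resize(im,None,fx=4.5,fy=4.5,interpolation=cv2.INTER_CUBIC))
E
```

```text
cam [0.393 0.067 0.457]
collar [0.5451 0.0339 0.115 ] [array([0.5452, 0.0125, 0.115 ]), array([0.545 , 0.0564, 0.115 ])]
(228, 237) [0.4938 0.0226 0.167 ] [0.5112 0.015  0.117 ]
(226, 245) [0.5009 0.0206 0.167 ] [0.5196 0.0127 0.117 ]
(232, 222) [0.4805 0.0264 0.167 ] [0.4956 0.0194 0.117 ]
corners [ 0.46401227 -0.01728007  0.085     ] [0.55225796 0.24111628 0.085     ]
```

View pics/w2.png

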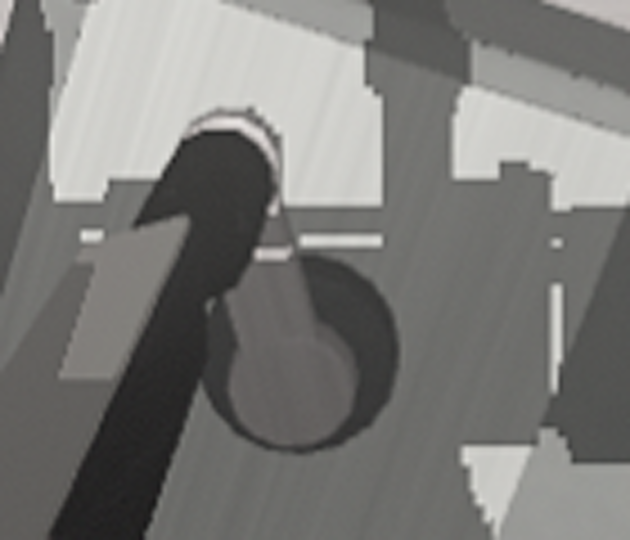

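The knob foot shows at about (231,227), the crank hub at (245,277), and the collar at (247,268). The left finger partly hides the knob.

```bash
python3 - <<'E'
from h import *
f=viewer.grab_frame("wrist")
a=ray(f,(245,276.7),.117);k=ray(f,(231,226.7),.115)
print(a,k,np.linalg.norm((a-k)[:2]), ray(f,(246.7,268.4),.105),ray(f,(246.7,268.4),.095))
c0=ray(f,(200,184),.085);c1=ray(f,(437,263),.085);d=c1-c0;print(np.linalg.norm(d),np.arctan2(d[0],d[1]))
E
```

```text
[0.55395482 0.03071996 0.117     ] [0.50117451 0.01785025 0.115     ] 0.054326703354581035 [0.55013734 0.0314559  0.105     ] [0.55460256 0.03045893 0.095     ]
0.27304167806780366 0.32924864468778187
```

{"api": "arm_command", "payload": {"plan": [{"delta_pos": [-0.045, -0.065, 0.07], "dr": [0, 0, 0], "jaw": 0.6}, {"delta_pos": [-0.045, -0.062, 0.07], "dr": [0, 0, 0], "jaw": 0.6}, {"delta_pos": [0, 0, 0.07], "dr": [0, 0, 0], "jaw": 0.6}, {"delta_pos": [0, 0, 0], "dr": [0, 0, 0], "jaw": 0.6}]}}

```text
time_s: 3.3
tool_pos: [0.4991, 0.0148, 0.207]
tool_rot: [0.0, 1.0, 0.001, -0.004]
wrist_force: [-0.1, 0.3, -0.1]
grip_width: 0.0565
gripper_force: 0.0
```

```bash
python3 - <<'E'
from h import *
s=telemetry.read_state();print(s["time_s"],s["tool_pos"],s["grip_width"])
f=find("wrist",["knob_mid","crank_axis"]); a=f["image"]
g=find("scene",["knob_mid","lock_tip"])["image"][130:270,220:420]
cv2.imwrite("pics/w3.png",np.hstack([a[150:420,150:410],cv2.resize(g,(386,270))]))
E
```

```text
3.3 [0.4991043  0.01476878 0.20696879] 0.05651253193718018
wrist crank_axis 0.62 [0.533 0.019 0.111]
scene knob_mid 0.49 [0.504 0.015 0.159]
scene lock_tip 0.52 [0.586 0.179 0.178]
```

View pics/w3.png

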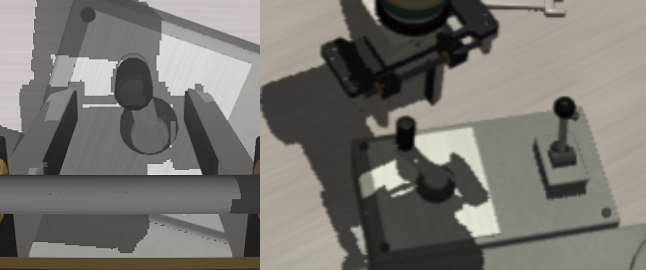

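Wrist half: the knob is between the fingers, with its foot at about (283,222), its top at about (284,245), and the hub at (300,287). Scene half: the lever leans towards the robot.

```bash
python3 - <<'E'
from h import *
s=telemetry.read_state();print(s["tool_pos"])
f=viewer.grab_frame("wrist")
for p,z in [((283,222),.117),((284,245),.167),((300,287),.117)]: print(ray(f,p,z))
g=viewer.grab_frame("scene"); S=220,130;k=386/200
for p,z in [((405,123),.167),((407,150),.117),((438,182),.117),((565,107),.173)]: print("s",ray(g,(S[0]+(p[0]-260)/k,S[1]+p[1]/k),z))
E
```

```text
[0.50240917 0.01500592 0.21223833]
[0.50821617 0.01706041 0.117     ]
[0.50757118 0.01737619 0.167     ]
[0.56116719 0.03051297 0.117     ]
s [0.50068916 0.01579824 0.167     ]
s [0.50848071 0.01602185 0.117     ]
s [0.5642506  0.02600801 0.117     ]
s [0.57520431 0.18917483 0.173     ]
```

{"api": "arm_command", "payload": {"plan": [{"delta_pos": [-0.01, 0.004, 0.056], "dr": [0, 0, 0], "jaw": 0.6}, {"delta_pos": [0, 0, 0.056], "dr": [0, 0, 0], "jaw": 0.6}, {"delta_pos": [0, 0, 0.056], "dr": [0, 0, 0], "jaw": 0.6}, {"delta_pos": [0, 0, 0], "dr": [0, 0, 0], "jaw": 0.35}, {"delta_pos": [0, 0, 0], "dr": [0, 0, 0], "jaw": 0.2}, {"delta_pos": [0, 0, 0], "dr": [0, 0, 0], "jaw": 0.1}, {"delta_pos": [0, 0, 0], "dr": [0, 0, 0], "jaw": 0.1}, {"delta_pos": [0, 0, 0], "dr": [0, 0, 0], "jaw": 0.1}], "squeeze": 6}}

```text
time_s: 4.5
tool_pos: [0.5065, 0.0162, 0.1444]
tool_rot: [-0.0, 1.0, -0.0, 0.001]
wrist_force: [0.6, 0.2, 3.1]
grip_width: 0.024
gripper_force: 6.0
```

```bash
python3 - <<'E'
import numpy as np
a=np.radians(193+9*np.arange(41));x=-.055*np.cos(a)/.4;y=.055*np.sin(a)/.4
for i in range(40):
    if i%10==0: print()
    print([round(x[i+1]-x[i],4),round(y[i+1]-y[i],4)],end=" ")
E
```

```text
[np.float64(-0.0065), np.float64(-0.0206)] [np.float64(-0.0096), np.float64(-0.0193)] [np.float64(-0.0125), np.float64(-0.0176)] [np.float64(-0.0151), np.float64(-0.0154)] [np.float64(-0.0173), np.float64(-0.0128)] [np.float64(-0.0191), np.float64(-0.01)] [np.float64(-0.0205), np.float64(-0.0068)] [np.float64(-0.0213), np.float64(-0.0036)] [np.float64(-0.0216), np.float64(-0.0002)] [np.float64(-0.0213), np.float64(0.0032)] 
[np.float64(-0.0206), np.float64(0.0065)] [np.float64(-0.0193), np.float64(0.0096)] [np.float64(-0.0176), np.float64(0.0125)] [np.float64(-0.0154), np.float64(0.0151)] [np.float64(-0.0128), np.float64(0.0173)] [np.float64(-0.01), np.float64(0.0191)] [np.float64(-0.0068), np.float64(0.0205)] [np.float64(-0.0036), np.float64(0.0213)] [np.float64(-0.0002), np.float64(0.0216)] [np.float64(0.0032), np.float64(0.0213)] 
[np.float64(0.0065), np.float64(0.0206)] [np.float64(0.0096), np.float64(0.0193)] [np.float64(0.0125), np.float64(0.0176)] [np.float64(0.0151), np.float64(0.0154)] [np.float64(0.0173), np.float64(0.0128)] [np.float64(0.0191), np.float64(0.01)] [np.float64(0.0205), np.float64(0.0068)] [np.float64(0.0213), np.float64(0.0036)] [np.float64(0.0216), np.float64(0.0002)] [np.float64(0.0213), np.float64(-0.0032)] 
[np.float64(0.0206), np.float64(-0.0065)] [np.float64(0.0193), np.float64(-0.0096)] [np.float64(0.0176), np.float64(-0.0125)] [np.float64(0.0154), np.float64(-0.0151)] [np.float64(0.0128), np.float64(-0.0173)] [np.float64(0.01), np.float64(-0.0191)] [np.float64(0.0068), np.float64(-0.0205)] [np.float64(0.0036), np.float64(-0.0213)] [np.float64(0.0002), np.float64(-0.0216)] [np.float64(-0.0032), np.float64(-0.0213)]
```

{"api": "arm_command", "payload": {"plan": [{"delta_pos": [0, 0, 0], "dr": [0, 0, 0], "jaw": 0.1}, {"delta_pos": [0, 0, 0], "dr": [0, 0, 0], "jaw": 0.1}], "squeeze": 30}}

```text
time_s: 4.7
tool_pos: [0.5065, 0.0162, 0.1444]
tool_rot: [-0.0, 1.0, 0.0, 0.001]
wrist_force: [-0.6, -0.1, 6.2]
grip_width: 0.0232
gripper_force: 30.0
```

{"api": "arm_command", "payload": {"plan": [{"delta_pos": [-0.0065, -0.0206, 0], "dr": [0, 0, 0], "jaw": 0.1}, {"delta_pos": [-0.0096, -0.0193, 0], "dr": [0, 0, 0], "jaw": 0.1}, {"delta_pos": [-0.0125, -0.0176, 0], "dr": [0, 0, 0], "jaw": 0.1}, {"delta_pos": [-0.0151, -0.0154, 0], "dr": [0, 0, 0], "jaw": 0.1}]}}

```text
time_s: 5.1
tool_pos: [0.5221, -0.0104, 0.1443]
tool_rot: [0.001, 1.0, 0.003, -0.001]
wrist_force: [-3.2, 7.2, 9.3]
grip_width: 0.0234
gripper_force: 30.0
```

{"api": "arm_command", "payload": {"plan": [{"delta_pos": [-0.0173, -0.0128, -0.001], "dr": [0, 0, 0], "jaw": 0.1}, {"delta_pos": [-0.0191, -0.01, -0.001], "dr": [0, 0, 0], "jaw": 0.1}, {"delta_pos": [-0.0205, -0.0068, 0], "dr": [0, 0, 0], "jaw": 0.1}, {"delta_pos": [-0.0213, -0.0036, 0], "dr": [0, 0, 0], "jaw": 0.1}, {"delta_pos": [-0.0216, -0.0002, 0], "dr": [0, 0, 0], "jaw": 0.1}, {"delta_pos": [-0.0213, 0.0032, 0], "dr": [0, 0, 0], "jaw": 0.1}]}}

```text
time_s: 5.7
tool_pos: [0.5679, -0.0247, 0.1443]
tool_rot: [-0.0, 1.0, 0.0, -0.004]
wrist_force: [-7.7, 0.1, 8.1]
grip_width: 0.0233
gripper_force: 30.0
```

{"api": "arm_command", "payload": {"plan": [{"delta_pos": [-0.0206, 0.0065, -0.001], "dr": [0, 0, 0], "jaw": 0.1}, {"delta_pos": [-0.0193, 0.0096, -0.001], "dr": [0, 0, 0], "jaw": 0.1}, {"delta_pos": [-0.0176, 0.0125, 0], "dr": [0, 0, 0], "jaw": 0.1}, {"delta_pos": [-0.0154, 0.0151, 0], "dr": [0, 0, 0], "jaw": 0.1}, {"delta_pos": [-0.0128, 0.0173, 0], "dr": [0, 0, 0], "jaw": 0.1}, {"delta_pos": [-0.01, 0.0191, 0], "dr": [0, 0, 0], "jaw": 0.1}, {"delta_pos": [-0.0068, 0.0205, 0], "dr": [0, 0, 0], "jaw": 0.1}, {"delta_pos": [-0.0036, 0.0213, 0], "dr": [0, 0, 0], "jaw": 0.1}, {"delta_pos": [-0.0002, 0.0216, 0], "dr": [0, 0, 0], "jaw": 0.1}, {"delta_pos": [0.0032, 0.0213, 0], "dr": [0, 0, 0], "jaw": 0.1}]}}

```text
time_s: 6.7
tool_pos: [0.6142, 0.0375, 0.1446]
tool_rot: [-0.0, 1.0, -0.003, 0.001]
wrist_force: [3.0, -7.0, -1.4]
grip_width: 0.0233
gripper_force: 30.0
```

{"api": "arm_command", "payload": {"plan": [{"delta_pos": [0.0065, 0.0206, 0], "dr": [0, 0, 0], "jaw": 0.1}, {"delta_pos": [0.0096, 0.0193, 0], "dr": [0, 0, 0], "jaw": 0.1}, {"delta_pos": [0.0125, 0.0176, 0], "dr": [0, 0, 0], "jaw": 0.1}, {"delta_pos": [0.0151, 0.0154, 0], "dr": [0, 0, 0], "jaw": 0.1}, {"delta_pos": [0.0173, 0.0128, 0], "dr": [0, 0, 0], "jaw": 0.1}, {"delta_pos": [0.0191, 0.01, 0], "dr": [0, 0, 0], "jaw": 0.1}, {"delta_pos": [0.0205, 0.0068, 0], "dr": [0, 0, 0], "jaw": 0.1}, {"delta_pos": [0.0213, 0.0036, 0], "dr": [0, 0, 0], "jaw": 0.1}, {"delta_pos": [0.0216, 0.0002, 0], "dr": [0, 0, 0], "jaw": 0.1}, {"delta_pos": [0.0213, -0.0032, 0], "dr": [0, 0, 0], "jaw": 0.1}]}}

```text
time_s: 7.7
tool_pos: [0.5503, 0.0838, 0.1447]
tool_rot: [0.0, 1.0, 0.002, 0.004]
wrist_force: [6.3, 4.4, -5.7]
grip_width: 0.0235
gripper_force: 30.0
```

{"api": "arm_command", "payload": {"plan": [{"delta_pos": [0.0206, -0.0065, 0.001], "dr": [0, 0, 0], "jaw": 0.1}, {"delta_pos": [0.0193, -0.0096, 0.001], "dr": [0, 0, 0], "jaw": 0.1}, {"delta_pos": [0.0176, -0.0125, 0], "dr": [0, 0, 0], "jaw": 0.1}, {"delta_pos": [0.0154, -0.0151, 0], "dr": [0, 0, 0], "jaw": 0.1}, {"delta_pos": [0.0128, -0.0173, 0], "dr": [0, 0, 0], "jaw": 0.1}, {"delta_pos": [0.01, -0.0191, 0], "dr": [0, 0, 0], "jaw": 0.1}, {"delta_pos": [0.0068, -0.0205, 0], "dr": [0, 0, 0], "jaw": 0.1}, {"delta_pos": [0.0036, -0.0213, 0], "dr": [0, 0, 0], "jaw": 0.1}, {"delta_pos": [0.0002, -0.0216, 0], "dr": [0, 0, 0], "jaw": 0.1}, {"delta_pos": [-0.0032, -0.0213, 0], "dr": [0, 0, 0], "jaw": 0.1}]}}

```text
time_s: 8.7
tool_pos: [0.5058, 0.0189, 0.1444]
tool_rot: [0.001, 1.0, 0.003, 0.001]
wrist_force: [0.4, 7.8, 2.7]
grip_width: 0.0232
gripper_force: 30.0
```

{"api": "arm_command", "payload": {"plan": [{"delta_pos": [-0.0065, -0.0206, 0], "dr": [0, 0, 0], "jaw": 0.1}, {"delta_pos": [-0.0096, -0.0193, 0], "dr": [0, 0, 0], "jaw": 0.1}, {"delta_pos": [-0.0125, -0.0176, 0], "dr": [0, 0, 0], "jaw": 0.1}, {"delta_pos": [-0.0151, -0.0154, 0], "dr": [0, 0, 0], "jaw": 0.1}, {"delta_pos": [-0.0173, -0.0128, 0], "dr": [0, 0, 0], "jaw": 0.1}, {"delta_pos": [-0.0191, -0.01, 0], "dr": [0, 0, 0], "jaw": 0.1}, {"delta_pos": [-0.0205, -0.0068, 0], "dr": [0, 0, 0], "jaw": 0.1}, {"delta_pos": [-0.0213, -0.0036, 0], "dr": [0, 0, 0], "jaw": 0.1}, {"delta_pos": [-0.0216, -0.0002, 0], "dr": [0, 0, 0], "jaw": 0.1}, {"delta_pos": [-0.0213, 0.0032, 0], "dr": [0, 0, 0], "jaw": 0.1}]}}

```text
time_s: 9.7
tool_pos: [0.5679, -0.0247, 0.1443]
tool_rot: [-0.0, 1.0, 0.0, -0.004]
wrist_force: [-7.9, -0.9, 8.3]
grip_width: 0.0232
gripper_force: 30.0
```

{"api": "arm_command", "payload": {"plan": [{"delta_pos": [-0.0206, 0.0065, 0], "dr": [0, 0, 0], "jaw": 0.1}, {"delta_pos": [-0.0193, 0.0096, 0], "dr": [0, 0, 0], "jaw": 0.1}, {"delta_pos": [-0.0176, 0.0125, 0], "dr": [0, 0, 0], "jaw": 0.1}, {"delta_pos": [-0.0154, 0.0151, 0], "dr": [0, 0, 0], "jaw": 0.1}, {"delta_pos": [-0.0128, 0.0173, 0], "dr": [0, 0, 0], "jaw": 0.1}, {"delta_pos": [-0.01, 0.0191, 0], "dr": [0, 0, 0], "jaw": 0.1}, {"delta_pos": [-0.0068, 0.0205, 0], "dr": [0, 0, 0], "jaw": 0.1}, {"delta_pos": [-0.0036, 0.0213, 0], "dr": [0, 0, 0], "jaw": 0.1}, {"delta_pos": [-0.0002, 0.0216, 0], "dr": [0, 0, 0], "jaw": 0.1}, {"delta_pos": [0.0032, 0.0213, 0], "dr": [0, 0, 0], "jaw": 0.1}]}}

```text
time_s: 10.7
tool_pos: [0.6143, 0.0375, 0.1445]
tool_rot: [-0.0, 1.0, -0.003, 0.002]
wrist_force: [2.7, -7.4, 0.7]
grip_width: 0.0234
gripper_force: 30.0
```

{"api": "arm_command", "payload": {"plan": [{"delta_pos": [0.0065, 0.0206, 0], "dr": [0, 0, 0], "jaw": 0.1}, {"delta_pos": [0.0096, 0.0193, 0], "dr": [0, 0, 0], "jaw": 0.1}, {"delta_pos": [0.0125, 0.0176, 0], "dr": [0, 0, 0], "jaw": 0.1}, {"delta_pos": [0.0151, 0.0154, 0], "dr": [0, 0, 0], "jaw": 0.1}, {"delta_pos": [0.0173, 0.0128, 0], "dr": [0, 0, 0], "jaw": 0.1}, {"delta_pos": [0.0191, 0.01, 0], "dr": [0, 0, 0], "jaw": 0.1}, {"delta_pos": [0.0205, 0.0068, 0], "dr": [0, 0, 0], "jaw": 0.1}, {"delta_pos": [0.0213, 0.0036, 0], "dr": [0, 0, 0], "jaw": 0.1}, {"delta_pos": [0.0216, 0.0002, 0], "dr": [0, 0, 0], "jaw": 0.1}, {"delta_pos": [0.0213, -0.0032, 0], "dr": [0, 0, 0], "jaw": 0.1}]}}

```text
time_s: 11.7
tool_pos: [0.5509, 0.0839, 0.1446]
tool_rot: [0.0, 1.0, 0.002, 0.005]
wrist_force: [7.3, 4.7, -2.4]
grip_width: 0.0235
gripper_force: 30.0
```

{"api": "arm_command", "payload": {"plan": [{"delta_pos": [0.0206, -0.0065, 0], "dr": [0, 0, 0], "jaw": 0.1}, {"delta_pos": [0.0193, -0.0096, 0], "dr": [0, 0, 0], "jaw": 0.1}, {"delta_pos": [0.0176, -0.0125, 0], "dr": [0, 0, 0], "jaw": 0.1}, {"delta_pos": [0.0154, -0.0151, 0], "dr": [0, 0, 0], "jaw": 0.1}, {"delta_pos": [0.0128, -0.0173, 0], "dr": [0, 0, 0], "jaw": 0.1}, {"delta_pos": [0.01, -0.0191, 0], "dr": [0, 0, 0], "jaw": 0.1}, {"delta_pos": [0.0068, -0.0205, 0], "dr": [0, 0, 0], "jaw": 0.1}, {"delta_pos": [0.0036, -0.0213, 0], "dr": [0, 0, 0], "jaw": 0.1}, {"delta_pos": [0.0002, -0.0216, 0], "dr": [0, 0, 0], "jaw": 0.1}, {"delta_pos": [-0.0032, -0.0213, 0], "dr": [0, 0, 0], "jaw": 0.1}]}}

```text
time_s: 12.7
tool_pos: [0.506, 0.018, 0.1445]
tool_rot: [0.0, 1.0, 0.002, 0.001]
wrist_force: [1.2, 5.4, 0.9]
grip_width: 0.0234
gripper_force: 30.0
```

Resistance has started to fall, so I'll take smaller steps.

{"api": "arm_command", "payload": {"plan": [{"delta_pos": [-0.0065, -0.0206, 0], "dr": [0, 0, 0], "jaw": 0.1}, {"delta_pos": [-0.0096, -0.0193, 0], "dr": [0, 0, 0], "jaw": 0.1}, {"delta_pos": [-0.0125, -0.0176, 0], "dr": [0, 0, 0], "jaw": 0.1}, {"delta_pos": [-0.0151, -0.0154, 0], "dr": [0, 0, 0], "jaw": 0.1}]}}

```text
time_s: 13.1
tool_pos: [0.5246, -0.0127, 0.1445]
tool_rot: [0.0, 1.0, 0.001, 0.001]
wrist_force: [3.8, 5.7, 2.1]
grip_width: 0.0232
gripper_force: 30.0
```

{"api": "arm_command", "payload": {"plan": [{"delta_pos": [-0.0173, -0.0128, 0], "dr": [0, 0, 0], "jaw": 0.1}, {"delta_pos": [-0.0191, -0.01, 0], "dr": [0, 0, 0], "jaw": 0.1}, {"delta_pos": [-0.0205, -0.0068, 0], "dr": [0, 0, 0], "jaw": 0.1}]}}

```text
time_s: 13.4
tool_pos: [0.5464, -0.0238, 0.1444]
tool_rot: [0.0, 1.0, 0.002, -0.0]
wrist_force: [0.3, 6.0, 4.0]
grip_width: 0.0234
gripper_force: 30.0
```

Tangential resistance went 7.5 → 5 → 0.9 → 1.2 N, so the brake has dropped clear about a quarter turn into the light zone. Releasing here.

{"api": "arm_command", "payload": {"plan": [{"delta_pos": [0, 0, 0], "dr": [0, 0, 0], "jaw": 0.5}, {"delta_pos": [0, 0, 0], "dr": [0, 0, 0], "jaw": 0.5}, {"delta_pos": [0, 0, 0], "dr": [0, 0, 0], "jaw": 0.5}, {"delta_pos": [0, 0, -0.1], "dr": [0, 0, 0], "jaw": 0.5}, {"delta_pos": [0, 0, -0.1], "dr": [0, 0, 0], "jaw": 0.5}, {"delta_pos": [0, 0, -0.1], "dr": [0, 0, 0.14], "jaw": 0.15}, {"delta_pos": [0, 0, 0], "dr": [0, 0, 0.14], "jaw": 0.15}, {"delta_pos": [0, 0, 0], "dr": [0, 0, 0.14], "jaw": 0.15}, {"delta_pos": [0, 0, 0], "dr": [0, 0, 0], "jaw": 0.15}]}}

```text
time_s: 14.3
tool_pos: [0.5452, -0.0252, 0.2641]
tool_rot: [0.164, 0.986, -0.0, -0.0]
wrist_force: [0.7, -0.4, 0.4]
grip_width: 0.0188
gripper_force: 0.0
```

```bash
python3 - <<'E'
from h import *
s=telemetry.read_state();print(s["time_s"],s["tool_pos"],s["wrist_force"],s["grip_width"])
M=R.from_quat(s["tool_rot"]).as_matrix();print(M.round(3))
d=M.T@(np.array([.508,.209,.26])-s["tool_pos"]);print(d/.4)
find("top",["lock_tip","knob_mid"]);find("scene",["lock_tip","knob_mid"])
E
```

```text
14.3 [ 0.54518738 -0.02516827  0.26411024] [ 0.72426291 -0.37857371  0.43452755] 0.01875049953535942
[[-0.946  0.323 -0.001]
 [ 0.323  0.946 -0.001]
 [ 0.    -0.001 -1.   ]]
[0.27733118 0.52388385 0.00996064]
top lock_tip 0.54 [0.575 0.177 0.181]
scene lock_tip 0.74 [0.585 0.177 0.178]
scene knob_mid 0.73 [ 0.548 -0.027  0.164]
```

{"api": "arm_command", "payload": {"plan": [{"delta_pos": [0.0555, 0.105, 0], "dr": [0, 0, 0], "jaw": 0.15}, {"delta_pos": [0.0555, 0.105, 0], "dr": [0, 0, 0], "jaw": 0.15}, {"delta_pos": [0.0555, 0.105, 0], "dr": [0, 0, 0], "jaw": 0.15}, {"delta_pos": [0.0555, 0.105, 0], "dr": [0, 0, 0], "jaw": 0.15}, {"delta_pos": [0.0555, 0.105, 0], "dr": [0, 0, 0], "jaw": 0.15}, {"delta_pos": [0, 0, 0], "dr": [0, 0, 0], "jaw": 0.15}, {"delta_pos": [0, 0, 0], "dr": [0, 0, 0], "jaw": 0.15}]}}

```text
time_s: 15.3
tool_pos: [0.5084, 0.2106, 0.2638]
tool_rot: [0.162, 0.987, -0.0, -0.0]
wrist_force: [0.1, -0.1, 0.2]
grip_width: 0.0139
gripper_force: 0.0
```

```bash
python3 - <<'E'
from h import *
s=telemetry.read_state();print(s["time_s"],s["tool_pos"],s["grip_width"])
f=find("wrist",["lock_tip"]);a=f["image"]
g=find("scene",["lock_tip"])["image"][130:270,280:480]
cv2.imwrite("pics/w4.png",np.hstack([cv2.resize(a,(400,300)),cv2.resize(g,(400,300))]))
E
```

```text
15.3 [0.50841807 0.21056516 0.26379119] 0.013896542382379615
wrist lock_tip 0.56 [0.569 0.189 0.184]
scene lock_tip 0.76 [0.585 0.178 0.179]
```

View pics/w4.png

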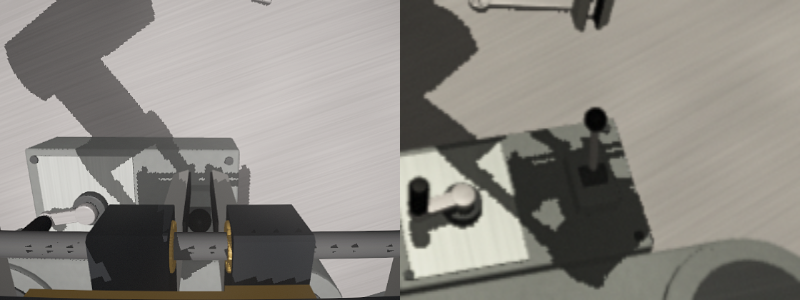

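Wrist half: the ball (200,218 in the left half) sits centred between the finger lines, about 70 mm ahead of the tool. Scene half: the lever still leans towards the robot. I'll descend and push.

{"api": "arm_command", "payload": {"plan": [{"delta_pos": [0, 0, 0.115], "dr": [0, 0, 0], "jaw": 0.15}, {"delta_pos": [0, 0, 0.114], "dr": [0, 0, 0], "jaw": 0.15}, {"delta_pos": [0, 0, 0], "dr": [0, 0, 0], "jaw": 0.15}, {"delta_pos": [-0.03, 0, 0], "dr": [0, 0, 0], "jaw": 0.15}, {"delta_pos": [-0.03, 0, 0], "dr": [0, 0, 0], "jaw": 0.15}, {"delta_pos": [-0.03, 0, 0], "dr": [0, 0, 0], "jaw": 0.15}, {"delta_pos": [-0.03, 0, 0], "dr": [0, 0, 0], "jaw": 0.15}, {"delta_pos": [-0.03, 0, 0], "dr": [0, 0, 0], "jaw": 0.15}, {"delta_pos": [-0.03, 0, 0], "dr": [0, 0, 0], "jaw": 0.15}]}}

```text
time_s: 16.4
tool_pos: [0.5776, 0.1861, 0.173]
tool_rot: [0.164, 0.986, 0.0, -0.0]
wrist_force: [-1.4, -0.4, 1.4]
grip_width: 0.0145
gripper_force: 1.0
```

{"api": "arm_command", "payload": {"plan": [{"delta_pos": [-0.02, 0, 0], "dr": [0, 0, 0], "jaw": 0.15}, {"delta_pos": [-0.02, 0, 0], "dr": [0, 0, 0], "jaw": 0.15}, {"delta_pos": [-0.02, 0, 0], "dr": [0, 0, 0], "jaw": 0.15}, {"delta_pos": [0, 0, 0], "dr": [0, 0, 0], "jaw": 0.15}]}}

```text
time_s: 16.8
tool_pos: [0.6009, 0.1784, 0.1722]
tool_rot: [0.164, 0.986, 0.0, 0.001]
wrist_force: [-0.5, -0.2, 0.7]
grip_width: 0.014
gripper_force: 0.0
```

{"api": "arm_command", "payload": {"plan": [{"delta_pos": [-0.015, 0, 0], "dr": [0, 0, 0], "jaw": 0.15}, {"delta_pos": [-0.015, 0, 0], "dr": [0, 0, 0], "jaw": 0.15}, {"delta_pos": [-0.01, 0, 0], "dr": [0, 0, 0], "jaw": 0.15}, {"delta_pos": [0, 0, 0], "dr": [0, 0, 0], "jaw": 0.15}]}}

```text
time_s: 17.2
tool_pos: [0.6153, 0.1733, 0.1723]
tool_rot: [0.164, 0.986, -0.0, 0.0]
wrist_force: [-0.9, -0.0, -0.6]
grip_width: 0.0142
gripper_force: 0.2
```

{"api": "arm_command", "payload": {"plan": [{"delta_pos": [-0.01, 0, 0], "dr": [0, 0, 0], "jaw": 0.15}, {"delta_pos": [-0.005, 0, 0], "dr": [0, 0, 0], "jaw": 0.15}, {"delta_pos": [0, 0, 0], "dr": [0, 0, 0], "jaw": 0.15}]}}

```text
time_s: 17.5
tool_pos: [0.6206, 0.1715, 0.1724]
tool_rot: [0.164, 0.986, -0.0, -0.0]
wrist_force: [-1.2, -0.0, -0.5]
grip_width: 0.0142
gripper_force: 0.5
```

{"api": "arm_command", "payload": {"plan": [{"delta_pos": [-0.008, 0, 0], "dr": [0, 0, 0], "jaw": 0.15}, {"delta_pos": [-0.007, 0, 0], "dr": [0, 0, 0], "jaw": 0.15}, {"delta_pos": [0, 0, 0], "dr": [0, 0, 0], "jaw": 0.15}]}}

```text
time_s: 17.8
tool_pos: [0.6225, 0.1707, 0.1723]
tool_rot: [0.164, 0.986, 0.0, -0.004]
wrist_force: [-7.5, 2.1, 2.0]
grip_width: 0.0141
gripper_force: 4.4
```

```bash
python3 - <<'E'
from h import *
f=find("scene",["lock_tip"]);find("wrist",["lock_tip"])
cv2.imwrite("pics/s5.png",cv2.resize(f["image"][130:270,300:460],None,fx=4,fy=4,interpolation=cv2.INTER_CUBIC))
E
```

```text
scene lock_tip 0.63 [0.555 0.006 0.11 ]
scene lock_tip 0.41 [0.638 0.163 0.182]
wrist lock_tip 0.92 [0.627 0.169 0.176]
```

View pics/s5.png

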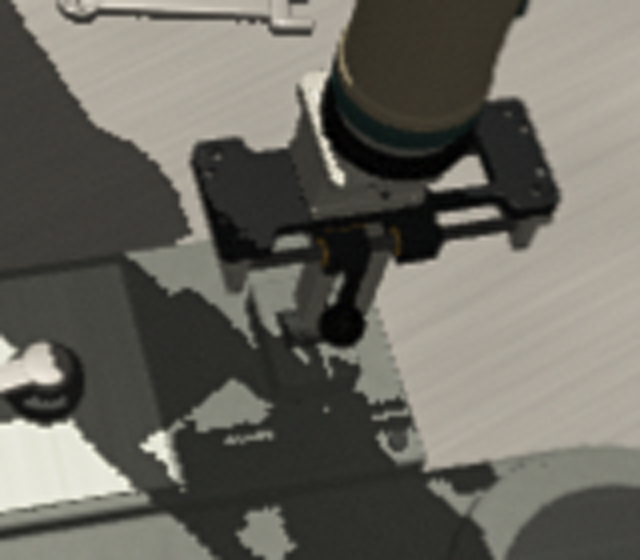

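The lever now leans away from the robot, with the ball at (342,325) against its stop: the force rose from 1 N to 7.5 N. Backing off and up.

{"api": "arm_command", "payload": {"plan": [{"delta_pos": [0.06, 0, 0], "dr": [0, 0, 0], "jaw": 0.15}, {"delta_pos": [0.1, 0, 0], "dr": [0, 0, 0], "jaw": 0.15}, {"delta_pos": [0.1, 0, -0.05], "dr": [0, 0, 0], "jaw": 0.15}, {"delta_pos": [0.1, 0, -0.06], "dr": [0, 0, 0], "jaw": 0.15}, {"delta_pos": [0.1, 0, -0.06], "dr": [0, 0, 0], "jaw": 0.15}, {"delta_pos": [0, 0, -0.05], "dr": [0, 0, 0], "jaw": 0.15}, {"delta_pos": [0, 0, 0], "dr": [0, 0, 0], "jaw": 0.15}, {"delta_pos": [0, 0, 0], "dr": [0, 0, 0], "jaw": 0.15}]}}

```text
time_s: 18.8
tool_pos: [0.453, 0.2294, 0.2608]
tool_rot: [0.164, 0.986, 0.001, 0.001]
wrist_force: [-1.1, -0.2, 0.5]
grip_width: 0.0141
gripper_force: 0.0
```

```bash
python3 - <<'E'
from h import *
s=telemetry.read_state();print(s["time_s"],s["tool_pos"],s["wrist_force"])
f=find("scene",["lock_tip","knob_mid"]);find("top",["lock_tip","knob_mid"])
cv2.imwrite("pics/s6.png",f["image"])
E
```

```text
18.8 [0.45295327 0.22942078 0.26079651] [-1.06981011 -0.18612385  0.4706808 ]
scene lock_tip 0.66 [0.64  0.159 0.182]
scene knob_mid 0.54 [ 0.546 -0.029  0.162]
scene knob_mid 0.23 [0.556 0.007 0.115]
top lock_tip 0.59 [0.636 0.159 0.182]
```

View pics/s6.png

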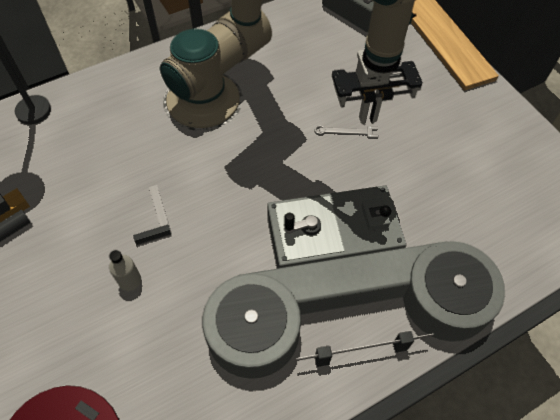

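```bash
python3 - <<'E'
from h import *
a=cv2.imread("pics/scene1.png");b=cv2.imread("pics/s6.png")
g=viewer.grab_frame("scene")
p0=ray(g,(378,186),.173);p1=ray(g,(386,211),.173);print(p0,p1,np.linalg.norm(p1-p0))
o=[cv2.resize(i[165:235,340:420],None,fx=5,fy=5,interpolation=cv2.INTER_CUBIC) for i in(a,b)]
cv2.imwrite("pics/s7.png",np.hstack(o))
E
```

```text
[0.57641996 0.18825003 0.173     ] [0.63922184 0.16632547 0.173     ] 0.06651888465941902
```

View pics/s7.png

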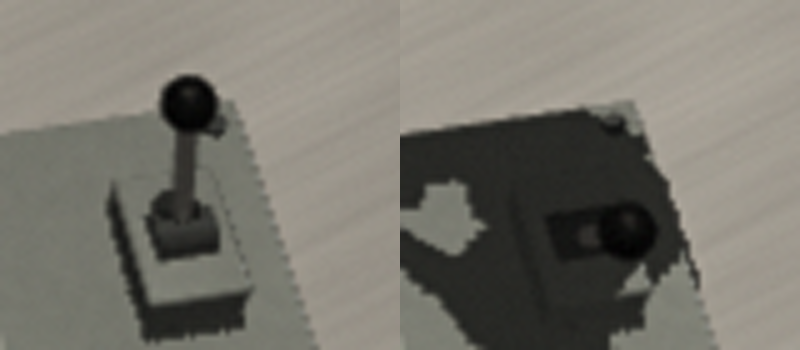

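The ball's travel measures 66 mm against 72 mm expected, which is within about 2 pixels of error. I'll press it against the stop once more to be sure.

{"api": "arm_command", "payload": {"plan": [{"delta_pos": [-0.05, 0, 0.1], "dr": [0, 0, 0], "jaw": 0.15}, {"delta_pos": [-0.05, 0, 0.1], "dr": [0, 0, 0], "jaw": 0.15}, {"delta_pos": [-0.1, 0, 0.02], "dr": [0, 0, 0], "jaw": 0.15}, {"delta_pos": [-0.1, 0, 0], "dr": [0, 0, 0], "jaw": 0.15}, {"delta_pos": [-0.08, 0, 0], "dr": [0, 0, 0], "jaw": 0.15}, {"delta_pos": [-0.04, 0, 0], "dr": [0, 0, 0], "jaw": 0.15}, {"delta_pos": [-0.02, 0, 0], "dr": [0, 0, 0], "jaw": 0.15}, {"delta_pos": [-0.01, 0, 0], "dr": [0, 0, 0], "jaw": 0.15}, {"delta_pos": [-0.01, 0, 0], "dr": [0, 0, 0], "jaw": 0.15}, {"delta_pos": [0, 0, 0], "dr": [0, 0, 0], "jaw": 0.15}]}}

```text
time_s: 20.15
tool_pos: [0.6222, 0.1707, 0.1715]
tool_rot: [0.164, 0.986, -0.0, -0.004]
wrist_force: [-5.2, 1.6, -0.4]
grip_width: 0.014
gripper_force: 2.9
```

{"api": "arm_command", "payload": {"plan": [{"delta_pos": [-0.008, 0, 0], "dr": [0, 0, 0], "jaw": 0.15}, {"delta_pos": [0, 0, 0], "dr": [0, 0, 0], "jaw": 0.15}]}}

```text
time_s: 20.35
tool_pos: [0.6225, 0.1705, 0.1714]
tool_rot: [0.164, 0.987, 0.0, -0.007]
wrist_force: [-8.0, 3.3, 1.2]
grip_width: 0.0138
gripper_force: 4.9
```

The lever is solid at the same place, so it is on its stop. Backing away.

{"api": "arm_command", "payload": {"plan": [{"delta_pos": [0.06, 0, 0], "dr": [0, 0, 0], "jaw": 0.15}, {"delta_pos": [0.1, 0, 0], "dr": [0, 0, 0], "jaw": 0.15}, {"delta_pos": [0.1, 0, -0.05], "dr": [0, 0, 0], "jaw": 0.15}, {"delta_pos": [0.1, 0, -0.06], "dr": [0, 0, 0], "jaw": 0.15}, {"delta_pos": [0.1, 0, -0.06], "dr": [0, 0, 0], "jaw": 0.15}, {"delta_pos": [0, 0, -0.05], "dr": [0, 0, 0], "jaw": 0.15}, {"delta_pos": [0, 0, 0], "dr": [0, 0, 0], "jaw": 0.15}, {"delta_pos": [0, 0, 0], "dr": [0, 0, 0], "jaw": 0.15}]}}

```text
time_s: 21.15
tool_pos: [0.4549, 0.2283, 0.2606]
tool_rot: [0.164, 0.987, 0.0, 0.001]
wrist_force: [0.8, -0.3, -0.7]
grip_width: 0.0145
gripper_force: 0.0
```

```bash
python3 - <<'E'
from h import *
find("scene",["lock_tip","knob_mid"]);find("top",["lock_tip"])
print(manip.close_job())
E
```

```text
scene lock_tip 0.42 [0.636 0.16  0.183]
scene knob_mid 0.55 [ 0.547 -0.025  0.16 ]
the job is handed in; nothing more can be done
None
```

I turned the crank anticlockwise about 2.2 turns, until the drag dropped from about 7 N to 1 N, then stopped within a quarter turn; next I threw the lock lever over against its stop, let go, and handed the job in at about 21 s with the tools untouched.

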